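# Slide a cover plate off the granite plate and lay it on the inspection rest

## Robot

A 6-joint arm with a two-finger parallel gripper is mounted at the origin on the work surface. World frame = base frame: x ahead of the robot, y to its left, z up, the work surface at z = 0. Lengths are in m, angles in degrees, forces in N, time in s.
With the tool pointing down it reaches from about 0.375 to 0.9 m from the base axis. Payload 3.1 kg.
Tool frame: the origin (TCP) lies between the finger pads; the fingertips stand 11 mm ahead of it and the grasp point (between the pads) lies 8 mm behind it; z points along the fingers, y is the line along which they close (so a half turn about z gives the same grasp; the last joint's range is limited). The gripper opens to 87 mm and grips with 3 to 60 N. Pads are 19 mm wide; open, the fingers measure 117 mm over their backs; the gripper's body (75 mm by 190 mm) begins 51 mm behind the grasp point.
Start: joints at [59.272, 30.224, 82.088, -0, 67.689, -10.227], TCP at [0.219, 0.585, 0.234] pointing down, gripper open.
Joint ranges: [-176.69, 176.69], [-43.24, 126.21], [12.49, 139.97], [-82, 262], [0, 151.66], [-163.58, 163.58]. Speed limits (degrees/s): [159.86, 159.86, 180, 180, 180, 180].

## Interface

Orientations are given as [roll, pitch, yaw] about the fixed x, y, z axes, in that order (R = Rz(yaw) Ry(pitch) Rx(roll)).
In Python, from cell import manip gives the robot as it stands.
- The arm moves only by the tool send_rows, never from a script. Its argument "steps" is a list of rows, each a list of 7 numbers: the turn, a rotation vector about the tool's x, y, z in rad, then the shift along the tool's x, y, z in cm, then the opening, from -1 (shut) to 1 (fully open), so that 0 is half open. In form: [[wx, wy, wz, x, y, z, claw], ...]. A call has 1 to 8 rows; each row is the pose to reach, as a shift and turn from the pose commanded when the call began, along the tool's axes at that moment; what a row does not reach only later rows make up. A row lasts 1/12 s, in which the tool goes at most 41.7 mm and 7.16 degrees, less where a joint would pass 70% of its speed; a pose out of reach is approached as far as the arm can. A call with a gripper value outside its range is refused whole. The fingers move at their own pace and stop on an object; the grip force is fixed at half the most. Time passes only in rows, so rows that repeat a pose let the fingers close. It gives the time, the measured TCP pose, the force and the opening at its end, in the units of the state.
- manip.observe(): the state, without advancing time (a new reading comes with each control period).
- manip.grab_frame(name): name is "scene" or "top"; returns a dict with "pixels" (480x640x3 uint8, red, green, blue), "z_map" (480x640 float32, m along the optical axis (not along the pixel's ray), 0 where there is no reading), "mtx" (3x3 intrinsics, pixels), "k1" (the pictures are not rectified: a ray, as slopes to the right and down, at radius r is drawn at 1 + k1 r^2 times it, then the intrinsics apply), "pose" (4x4, takes a point from camera to world coordinates). Camera axes: x right, y up, looking along -z (the intrinsics and any distortion apply to the point x, -y, -z); pixel columns grow to the right and rows downward; lengths in m; the calibration is good to about 2 mm. A picture is of the moment at which its call begins.
- manip.close_job(): hands the job in, once; it reports no verdict.
Trained networks look in a picture, given as the dict that the camera call returned (one of the last four; its "shot" number tells which), for a name from the list of things; names that differ only in an ending like _2 or _b are one class to them, and where a whole thing is asked for, a point or a joint stands for the part that bears it (a point fixed in the world has none). Each returns a list of dicts, best first, with "p" (0 to 1); they miss things now and then, are a little off and sometimes report something else, mostly with a low value. They report only what shows in the picture. A call takes as long as a camera call.
- manip.boxes_of(picture, label): "location" ([x, y, z] in m, in world coordinates, good to about 4 mm: the middle of the surface that is visible of it).
- manip.silhouettes(picture, label): "pixels" (480x640 bool, what is visible of it).
The state is a dict: "clock": time; "joint_positions": joint angles; "qvel": joint speeds; "joint_torque": joint torques, N m; "position": TCP position; "ee_rot": TCP orientation; "wrist_force": force on the tool from outside, world axes, zero at the start; "wrist_torque": the same for the moment, N m; "opening": opening from 0.0 (shut) to 1.0 (fully open).
Only numpy, scipy, OpenCV 4.12 (cv2) and the standard library are available. Lean on these libraries where they do the work, as an engineer would, in place of code of your own. Each camera call takes 0.05 s, during which the arm holds its last target. There are 200 camera calls.

## Task

The thin steel cover plate lies on the black granite surface plate between two guide strips, where fingers cannot get beside it. Slide it along between the strips until one of its ends sticks out 2 to 4 cm past an edge of the granite plate, still lying flat; then take it by that overhanging end, lift it clear above the granite plate, and lay it flat on the raised block of the aluminium inspection rest, centred on the block and running the same way, and let go. Set it down, do not drop it, and leave the caliper, the rubber ring and the loupe alone.

Things in the scene. Friction and masses are not known exactly. Their poses are not given: they have to be found in the camera images.
- cover_mid (a point): centre (half-way up) of the loose cover plate: bare flat steel, 56 mm wide (its x) by 110 mm long (its y) by 4 mm thick (its z, up), 0.12 to 0.22 kg, with a 16 mm hole in the middle and a 7 mm hole near each end, 43 mm from the middle. It starts flat on the granite plate between the strips, its y along the strips, within 40 mm of the granite plate's middle
- granite_top (a point): centre of the top face of the fixed dark granite plate, 200 mm (its x) by 300 mm (its y), top 50 mm above the bench. Two fixed steel guide strips lie on it along its y: 8 mm high, 12 mm wide, 240 mm long, 60 mm apart between inner faces (x = +-30 to +-42 mm, y = -120 to 120 mm). The channel is open at both ends; the cover plate may be slid out over either end edge, at y = +150 or -150 mm
- rest_top (a point): centre of the top face of the raised block of the fixed aluminium inspection rest: the block is 36 mm (its x) by 100 mm (its y), its top 40 mm above the bench, on a dark base plate 100 mm (x) by 140 mm (y) by 8 mm high. The cover plate is laid on it with its length along the block's y, either way round, so overhanging it 10 mm on each side and 5 mm at each end
- caliper: bystander: loose steel caliper with black slider, 200 mm long (its y), 12 mm high, two jaws towards its -x, which points away from the robot; origin under the middle of its beam
- sealring: bystander: loose black rubber-faced ring, 90 mm outside, 50 mm inside, 5 mm high; origin at the centre of its underside
- loupe: bystander: loose black upright loupe, 36 mm across, 42 mm high; origin at the centre of its underside

How it is judged:
By the outcome, as a careful person would: the job done as asked, in the order asked, and still so for the second after the job is handed in, with the robot touching nothing.
It also fails if it takes over 51 s, if anything falls off the work surface, if the arm or the gripper's body presses on something with over 40 N, if the wrist force passes 120 N, or if a joint passes its speed limit or range.

## Working session

There is one attempt and no reset: what is moved stays moved. The work goes in short steps, Python scripts to look and compute and a tool call to move; the robot and the scene stay as the last step left them, time stands still between calls to the robot, and variables do not carry over. Pictures are saved under pics/ and viewed, on a budget of 10 in all, crops included, one or two more only if the job needs it, and the job is handed in when it is done.

Besides the shell and the picture viewer there is one more tool, called after "Emit:" by a JSON object that holds its "name" and its "arguments", one argument or row to a line. send_rows: Moves the arm, as the interface text tells. Its arguments: {"type":"object","properties":{"steps":{"type":"array","items":{"type":"array","items":{"type":"number"}}}},"required":["steps"]}

```bash
mkdir -p pics; ls
cat > h.py <<'E'
import numpy as np, cv2
from scipy.spatial.transform import Rotation as R
from cell import manip
def cloud(f):
    K=np.array(f["mtx"]);k=f["k1"];z=f["z_map"]
    v,u=np.mgrid[0:480,0:640].astype(float)
    dx=(u-K[0,2])/K[0,0];dy=(v-K[1,2])/K[1,1]
    x,y=dx.copy(),dy.copy()
    for _ in range(15):
        s=1+k*(x*x+y*y);x,y=dx/s,dy/s
    P=np.stack([x*z,-y*z,-z],-1)
    T=np.array(f["pose"]);W=P@T[:3,:3].T+T[:3,3]
    W[z<=0]=np.nan
    return W
def save(f,n,crop=None,s=1):
    im=f["pixels"][:,:,::-1]
    if crop: a,b,c,d=crop; im=im[b:d,a:c]
    cv2.imwrite("pics/"+n,cv2.resize(im,None,fx=s,fy=s,interpolation=cv2.INTER_CUBIC))
E
python3 - <<'E'
from h import *
print(manip.observe())
for n in("scene","top"):
    f=manip.grab_frame(n); save(f,n+"0.png")
    W=cloud(f); np.save(n+"0.npy",W)
    print(n,np.round(f["pose"],3).tolist(),np.round(f["mtx"],1).tolist(),f["k1"])
    for l in["cover_mid","granite_top","rest_top","caliper","sealring","loupe"]:
        b=manip.boxes_of(f,l)
        print(l,[(round(x["p"],2),np.round(x["location"],3).tolist()) for x in b[:2]])
        m=manip.silhouettes(f,l)
        if m:
            mm=m[0]["pixels"];vv,uu=np.nonzero(mm);P=W[mm];P=P[~np.isnan(P[:,0])]
            xy=P[:,:2].astype(np.float32)
            print("  sil",round(m[0]["p"],2),uu.min(),uu.max(),vv.min(),vv.max(),mm.sum(),np.round(np.median(P,0),3), [np.round(q,3) for q in cv2.minAreaRect(xy)])
E
```

```text
pics
{'clock': 0.0, 'joint_positions': array([ 5.92731834e+01,  3.02799648e+01,  8.21563663e+01, -6.08514593e-04,
        6.76876997e+01, -1.02269015e+01]), 'qvel': array([ 0.02541116, -0.01581572,  0.02469257,  0.00040886, -0.08354148,
       -0.02442871]), 'joint_torque': array([ 1.30752604e-03, -4.40028727e+01, -1.76593101e+01,  6.33817725e-02,
        5.79895510e-02, -1.52559260e-04]), 'position': array([0.21848478, 0.58481702, 0.232561  ]), 'ee_rot': array([-1.79877840e+02, -2.14677244e-02,  1.59500294e+02]), 'wrist_force': array([ 0.52901998, -0.11546974, -0.60463543]), 'wrist_torque': array([-0.03265938,  0.06128057,  0.01820162]), 'opening': 1.0020732563093633}
scene [[-0.189, -0.81, 0.555, 1.215], [0.982, -0.151, 0.114, 0.128], [-0.008, 0.566, 0.824, 0.88], [0.0, 0.0, 0.0, 1.0]] [[575.7, 0.0, 316.4], [0.0, 575.7, 236.3], [0.0, 0.0, 1.0]] 0.019759413612946197
cover_mid [(0.74, [0.498, -0.161, 0.053]), (0.25, [0.784, 0.231, 0.043])]
  sil 0.73 379 454 180 228 3250 [0.532 0.18  0.011] [array([0.511, 0.181]), array([0.114, 0.142]), np.float64(3.96)]
granite_top [(0.82, [0.532, -
[... 1320 characters left out ...]
0.213]), np.float64(77.328)]
rest_top [(0.94, [0.516, 0.174, 0.008])]
  sil 0.55 147 239 301 371 5790 [0.514 0.173 0.008] [array([0.513, 0.178]), array([0.102, 0.145]), np.float64(3.86)]
caliper [(0.61, [0.781, -0.035, 0.006])]
  sil 0.68 241 364 130 187 1848 [ 0.776 -0.033  0.008] [array([0.793, 0.003]), array([0.07 , 0.201]), np.float64(9.753)]
sealring [(0.8, [0.765, -0.205, 0.006]), (0.36, [0.501, -0.161, 0.054])]
  sil 0.91 404 457 153 205 1549 [ 0.759 -0.208  0.004] [array([ 0.76 , -0.209]), array([0.088, 0.089]), np.float64(86.953)]
loupe [(0.65, [0.771, 0.232, 0.042])]
  sil 0.79 146 172 160 186 528 [0.769 0.226 0.04 ] [array([0.778, 0.229]), array([0.046, 0.034]), np.float64(0.723)]
```

View pics/top0.png

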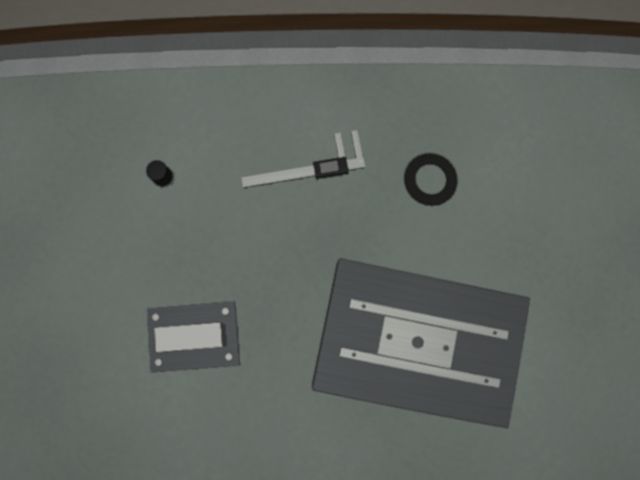

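```bash
cat > fit.py <<'E'
from h import *
def rect(W,z0,z1,box,tag):
    x0,x1,y0,y1=box
    m=(W[...,2]>z0)&(W[...,2]<z1)&(W[...,0]>x0)&(W[...,0]<x1)&(W[...,1]>y0)&(W[...,1]<y1)
    P=W[m]
    # biggest component
    n,lab,st,_=cv2.connectedComponentsWithStats(m.astype(np.uint8))
    k=1+np.argmax(st[1:,4]); P=W[lab==k]
    r=cv2.minAreaRect(P[:,:2].astype(np.float32))
    print(tag,len(P),"z",np.round(np.median(P[:,2]),4),"c",np.round(r[0],4),"s",np.round(r[1],3),"a",round(r[2],2))
E
python3 - <<'E'
from fit import *
for n in("scene","top"):
    W=np.load(n+"0.npy")
    print(n)
    rect(W,.035,.07,(.3,.7,-.4,.02),"granite")
    rect(W,.033,.05,(.42,.62,.08,.28),"block")
    rect(W,.004,.05,(.42,.62,.08,.28),"base")
    rect(W,.0555,.075,(.3,.7,-.4,.02),"strip")
E
```

```text
scene
granite 12689 z 0.0511 c [ 0.4995 -0.1715] s [0.302 0.204] a 76.79
block 926 z 0.0408 c [0.5157 0.1797] s [0.041 0.099] a 3.16
base 3138 z 0.011 c [0.5135 0.1802] s [0.109 0.144] a 3.72
strip 795 z 0.0583 c [ 0.5213 -0.1765] s [0.24  0.042] a 76.97
top
granite 26643 z 0.0499 c [ 0.4975 -0.1759] s [0.301 0.202] a 77.06
block 1596 z 0.0391 c [0.514  0.1761] s [0.037 0.101] a 3.74
base 5668 z 0.008 c [0.5137 0.176 ] s [0.101 0.142] a 4.36
strip 1218 z 0.0576 c [ 0.4626 -0.1674] s [0.24  0.013] a 77.13
```

The top view shows the rest at left (148–238, 303–370). The granite is at right (313–528, 260–427), with the cover between the strips and its middle hole at (418, 342). I'll slide the cover towards the granite's +y end, which faces the rest. I'm moving there now with the gripper closing.

Emit:
{"name": "send_rows", "arguments": {
  "steps": [
    [0,0,1.0,-28,-17.8,0,-1],
    [0,0,1.0,-28,-17.8,0,-1],
    [0,0,1.0,-28,-17.8,0,-1],
    [0,0,1.0,-28,-17.8,0,-1],
    [0,0,1.0,-28,-17.8,0,-1],
    [0,0,1.0,-28,-17.8,0,-1],
    [0,0,1.0,-28,-17.8,0,-1],
    [0,0,1.0,-28,-17.8,0,-1]
  ]
}}

```text
clock: 1.97
position: [0.4199, 0.3188, 0.2338]
ee_rot: [180.0, -0.0, 101.8]
wrist_force: [0.4, 0.3, 0.3]
opening: 0.478
```

```bash
cat > go.py <<'E'
# go.py x y z yaw : shift (cm) and wz from the measured pose, in tool axes
from h import *; import sys
x,y,z,yaw=map(float,sys.argv[1:5])
s=manip.observe()
Rc=R.from_euler("xyz",s["ee_rot"],degrees=True)
d=Rc.inv().apply(np.array([x,y,z])-s["position"])*100
w=(Rc.inv()*R.from_euler("xyz",[180,0,yaw],degrees=True)).as_rotvec()
print("t",s["clock"],"p",np.round(s["position"],4),"rot",np.round(s["ee_rot"],2),"F",np.round(s["wrist_force"],2),"op",round(s["opening"],3))
print("w",np.round(w,4),"d",np.round(d,2),"n",np.linalg.norm(d)/4.17,np.degrees(np.linalg.norm(w))/7.16)
E
python3 go.py 0.465 0.0 0.2 77
```

```text
t 1.9667 p [0.4199 0.3188 0.2338] rot [179.96  -0.   101.85] F [0.45 0.31 0.28] op 0.478
w [ 7.000e-04 -2.000e-04  4.337e-01] d [-32.13  -2.13   3.38] n 7.7647816297539265 3.4706030351101123
```

Emit:
{"name": "send_rows", "arguments": {
  "steps": [
    [0,0,0.434,-32,-2.1,3.3,-1],
    [0,0,0.434,-32,-2.1,3.3,-1],
    [0,0,0.434,-32,-2.1,3.3,-1],
    [0,0,0.434,-32,-2.1,3.3,-1],
    [0,0,0.434,-32,-2.1,3.3,-1],
    [0,0,0.434,-32,-2.1,3.3,-1],
    [0,0,0.434,-32,-2.1,3.3,-1],
    [0,0,0.434,-32,-2.1,3.3,-1]
  ]
}}

```text
clock: 2.63
position: [0.4665, 0.0003, 0.2006]
ee_rot: [179.9, 0.0, 77.2]
wrist_force: [-0.6, -0.5, -0.1]
opening: 0.008
```

```bash
python3 go.py 0.4816 -0.2468 0.10 77
```

```text
t 2.6333 p [4.665e-01 3.000e-04 2.006e-01] rot [1.7992e+02 4.0000e-02 7.7250e+01] F [-0.57 -0.51 -0.09] op 0.008
w [0.0014 0.0006 0.0043] d [-23.76   6.91  10.09] n 6.40812048287612 0.036608012018286236
```

Emit:
{"name": "send_rows", "arguments": {
  "steps": [
    [0,0,0.004,-23.8,6.9,10,-1],
    [0,0,0.004,-23.8,6.9,10,-1],
    [0,0,0.004,-23.8,6.9,10,-1],
    [0,0,0.004,-23.8,6.9,10,-1],
    [0,0,0.004,-23.8,6.9,10,-1],
    [0,0,0.004,-23.8,6.9,10,-1],
    [0,0,0.004,-23.8,6.9,10,-1],
    [0,0,0.004,-23.8,6.9,10,-1]
  ]
}}

```text
clock: 3.3
position: [0.4815, -0.2482, 0.0992]
ee_rot: [179.9, 0.1, 76.8]
wrist_force: [-0.8, 0.3, 0.8]
opening: 0.008
```

```bash
python3 go.py 0.4816 -0.2468 0.0628 77; python3 -c "
from h import *
f=manip.grab_frame('top'); save(f,'top1.png',(300,240,540,440),3)"
```

```text
t 3.3 p [ 0.4815 -0.2482  0.0992] rot [1.7995e+02 5.0000e-02 7.6840e+01] F [-0.76  0.27  0.84] op 0.008
w [ 0.0009  0.0009 -0.0027] d [ 0.14 -0.02  3.64] n 0.8737430917597404 0.024286483282810856
```

View pics/top1.png

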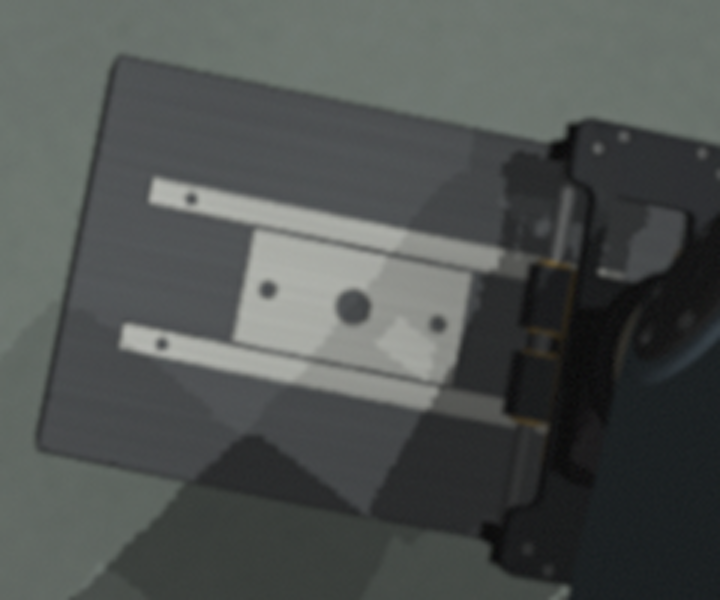

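The crop shows the plate between the strips with its right end at about (470, 330). The closed fingers are to its right at (505–575, 265–425), clear behind the plate and centred between the strips.

Emit:
{"name": "send_rows", "arguments": {
  "steps": [
    [0,0,0,0,0,2,-1],
    [0,0,0,0,0,3,-1],
    [0,0,0,0,0,3.3,-1],
    [0,0,0,0,0,3.45,-1],
    [0,0,0,0,0,3.5,-1]
  ]
}}

```text
clock: 3.77
position: [0.4812, -0.2429, 0.0658]
ee_rot: [-180.0, -0.0, 77.2]
wrist_force: [0.0, 0.3, 1.2]
opening: 0.007
```

```bash
python3 go.py 0.4816 -0.2468 0.0628 76.95
```

```text
t 3.7667 p [ 0.4812 -0.2429  0.0658] rot [-1.7999e+02 -1.0000e-02  7.7190e+01] F [0.03 0.34 1.17] op 0.007
w [-0.0002 -0.0002  0.0042] d [-0.37  0.13  0.3 ] n 0.11940885070595017 0.03354914430831225
```

Emit:
{"name": "send_rows", "arguments": {
  "steps": [
    [0,0,0,0,0,0.2,-1],
    [0,0,0,0,0,0.2,-1]
  ]
}}

```text
clock: 3.93
position: [0.4814, -0.2437, 0.064]
ee_rot: [180.0, 0.0, 77.1]
wrist_force: [0.1, -0.3, -0.1]
opening: 0.007
```

Emit:
{"name": "send_rows", "arguments": {
  "steps": [
    [0,0,0,0,0,0,-1],
    [0,0,0,0,0,0,-1]
  ]
}}

```text
clock: 4.1
position: [0.4812, -0.244, 0.0639]
ee_rot: [180.0, 0.0, 77.1]
wrist_force: [0.6, 0.3, -1.2]
opening: 0.003
```

Emit:
{"name": "send_rows", "arguments": {
  "steps": [
    [0,0,0,0,0,0.13,-1],
    [0,0,0,0.6,0,0.13,-1],
    [0,0,0,1.2,0,0.13,-1],
    [0,0,0,1.8,0,0.13,-1],
    [0,0,0,2.4,0,0.13,-1],
    [0,0,0,3.2,0,0.13,-1],
    [0,0,0,4.0,0,0.13,-1],
    [0,0,0,4.8,0,0.13,-1]
  ]
}}

```text
clock: 4.77
position: [0.4919, -0.1962, 0.0623]
ee_rot: [-180.0, -0.0, 77.1]
wrist_force: [-1.0, -0.2, 0.4]
opening: 0.006
```

Emit:
{"name": "send_rows", "arguments": {
  "steps": [
    [0,0,0,0.8,0,0,-1],
    [0,0,0,1.6,0,0,-1],
    [0,0,0,2.4,0,0,-1],
    [0,0,0,3.2,0,0,-1],
    [0,0,0,4.0,0,0,-1],
    [0,0,0,4.8,0,0,-1],
    [0,0,0,5.4,0,0,-1],
    [0,0,0,5.8,0,0,-1]
  ]
}}

```text
clock: 5.43
position: [0.5048, -0.1397, 0.0623]
ee_rot: [-180.0, -0.0, 77.1]
wrist_force: [-0.3, -0.4, -0.7]
opening: 0.001
```

```bash
python3 -c "
from h import *
f=manip.grab_frame('top'); save(f,'top2.png',(270,240,510,440),3)
W=cloud(f);np.save('top2.npy',W)
f=manip.grab_frame('scene'); np.save('scene2.npy',cloud(f)); save(f,'scene2.png')
s=manip.observe();print(s['clock'],s['position'],s['ee_rot'],s['wrist_force'])"
```

```text
5.5333 [ 0.50474308 -0.13974458  0.06226191] [-1.79984297e+02 -1.40711998e-02  7.71563433e+01] [ 0.02381786 -0.46203231  0.05487257]
```

View pics/top2.png

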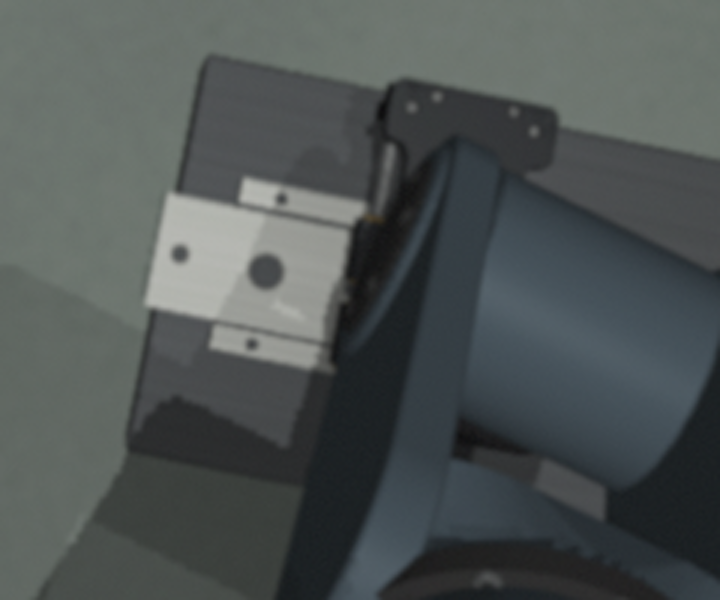

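The plate now overhangs by about 6 mm: its left end is at (157, 250) and the granite edge is at column 169 there. I'll push another 26 mm.

Emit:
{"name": "send_rows", "arguments": {
  "steps": [
    [0,0,0,0.6,0,0,-1],
    [0,0,0,1.2,0,0,-1],
    [0,0,0,1.7,0,0,-1],
    [0,0,0,2.2,0,0,-1],
    [0,0,0,2.5,0,0,-1],
    [0,0,0,2.6,0,0,-1],
    [0,0,0,2.6,0,0,-1]
  ]
}}

```text
clock: 6.12
position: [0.5105, -0.1148, 0.0622]
ee_rot: [-180.0, -0.0, 77.1]
wrist_force: [-0.0, -0.2, 0.7]
opening: 0.007
```

Emit:
{"name": "send_rows", "arguments": {
  "steps": [
    [0,0,0,-1,0,0,-1],
    [0,0,0,-2,0,-1,-1],
    [0,0,0,-2,0,-4,0],
    [0,0,0,-2,0,-8,1],
    [0,0,0,-2,0,-11,1],
    [0,0,0,-2,0,-11,1]
  ]
}}

```text
clock: 6.62
position: [0.5095, -0.1378, 0.1787]
ee_rot: [179.3, 0.2, 77.0]
wrist_force: [0.4, -0.5, 1.2]
opening: 0.224
```

```bash
python3 -c "
from fit import *
f=manip.grab_frame('top'); save(f,'top3.png',(270,240,510,440),3)
W=cloud(f);np.save('top3.npy',W)
f=manip.grab_frame('scene'); V=cloud(f); np.save('scene3.npy',V); save(f,'scene3.png',(100,80,400,300),2.5)
for n,w in(('top',W),('scene',V)):
  # profile along granite axis, near channel centre
  c=np.array([.4985,-.1737]);a=np.array([.2258,.9742]);b=np.array([.9742,-.2258])
  d=w[...,:2]-c; s=d@a; t=d@b
  for lo,hi in((-.02,.02),):
    m=(abs(t)<.02)&(w[...,2]>.045)&(w[...,2]<.062)&(s>.05); print(n,'plate end s',np.percentile(s[m],[99,100]),w[m][:,2].max())
    m=(abs(t)>.05)&(abs(t)<.09)&(w[...,2]>.045)&(w[...,2]<.055)&(s>.05); print('  granite edge s',np.percentile(s[m],[99,100]))
"; python3 go.py .536 -.010 .16 77
```

```text
top plate end s [0.1776596  0.17899086] 0.05775780114274842
  granite edge s [0.14701743 0.14805585]
scene plate end s [0.18227289 0.18340788] 0.05990014569339086
  granite edge s [0.15198089 0.37722561]
t 6.7167 p [ 0.5066 -0.1362  0.1742] rot [1.7977e+02 7.0000e-02 7.7040e+01] F [ 0.24  0.36 -0.1 ] op 0.316
w [0.0041 0.0012 0.0008] d [12.96  0.03  1.41] n 3.1257374416558417 0.03451994923952957
```

View pics/top3.png

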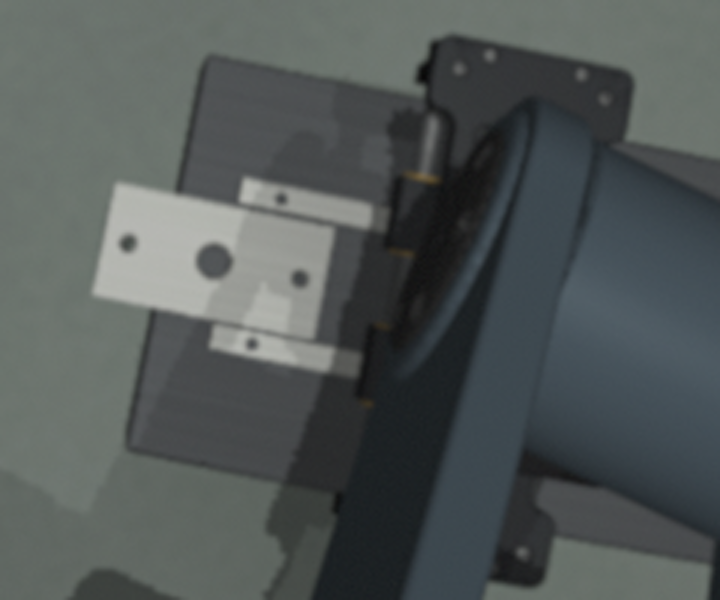

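The overhang is about 31 mm in both cameras. The plate end is at (103, 240), past the granite edge at about (167, 245), and it lies flat. Next I'll move above the overhanging end, with the gripper open.

Emit:
{"name": "send_rows", "arguments": {
  "steps": [
    [0,0,0,4,0,0,1],
    [0,0,0,8,0,1,1],
    [0,0,0,11,0,3,1],
    [0,0,0,13,0,5,1],
    [0,0,0,13,0,5,1],
    [0,0,0,13,0,5,1],
    [0,0,0,13,0,5,1]
  ]
}}

```text
clock: 7.3
position: [0.5346, -0.0088, 0.1217]
ee_rot: [-179.9, 0.0, 77.1]
wrist_force: [0.3, 0.1, 0.1]
opening: 0.852
```

```bash
python3 go.py .5364 -.010 .044 77; python3 -c "
from fit import *
c=np.array([.4985,-.1737]);a=np.array([.2258,.9742]);b=np.array([.9742,-.2258])
for n in('top3','scene3'):
  w=np.load(n+'.npy');d=w[...,:2]-c; s=d@a; t=d@b;z=w[...,2]
  off=np.nanmedian(z[(abs(t)>.05)&(abs(t)<.09)&(s>.05)&(s<.14)])-.05
  m=(s>.155)&(s<.176)&(abs(t)<.05)&(z>.04)
  k=(s>.09)&(s<.115)&(z-off>.0565)&(z<.065)&(abs(t)<.06)
  print(n,off,'plate t',np.percentile(t[m],[0.5,99.5]),'strips',np.percentile(t[k],[1,99]),'z',np.median(z[m]), np.median(z[(s>.08)&(s<.12)&(abs(t)<.02)]))
  m=(s>.152)&(abs(t)<.05)&(z>.04)
  print(cv2.minAreaRect(w[m][:,:2].astype(np.float32)))
"
```

```text
t 7.3 p [ 0.5346 -0.0088  0.1217] rot [-1.7991e+02  2.0000e-02  7.7090e+01] F [0.32 0.09 0.12] op 0.852
w [-0.0015  0.0004  0.0017] d [-0.07  0.21  7.77] n 1.8635232550546876 0.01832818239633921Traceback (most recent call last):
  File "<string>", line 9, in <module>
    print(n,off,'plate t',np.percentile(t[m],[0.5,99.5]),'strips',np.percentile(t[k],[1,99]),'z',np.median(z[m]), np.median(z[(s>.08)&(s<.12)&(abs(t)<.02)]))
                                                                  ~~~~~~~~~~~~~^^^^^^^^^^^^^
    return _quantile_unchecked(
        a, q, axis, out, overwrite_input, method, keepdims, weights)
    return _ureduce(a,
                    func=_quantile_ureduce_func,
    ...<5 lines>...
                    overwrite_input=overwrite_input,
                    method=method)
    r = func(a, **kwargs)
    result = _quantile(arr,
                       quantiles=q,
    ...<2 lines>...
                       out=out,
                       weights=wgt)
    slices_having_nans = np.isnan(arr[-1, ...])
                                  ~~~^^^^^^^^^
IndexError: index -1 is out of bounds for axis 0 with size 0
```

```bash
python3 -c "
from fit import *
c=np.array([.4985,-.1737]);a=np.array([.2258,.9742]);b=np.array([.9742,-.2258])
for n in('top3','scene3'):
  w=np.load(n+'.npy');d=w[...,:2]-c; s=d@a; t=d@b;z=w[...,2]
  m=(s>.155)&(s<.174)&(abs(t)<.05)&(z>.04)
  e=(s>.05)&(s<.13)&(abs(t)>.0)&(abs(t)<.12)&(z>.045)&(z<.053)
  print(n,'plate t',np.percentile(t[m],[0.5,99.5]),'granite t',np.percentile(t[e],[.5,99.5]),'z',np.median(z[m]))
"
```

```text
top3 plate t [-0.02841794  0.02590697] granite t [-0.09953505  0.09795913] z 0.05327175550740121
scene3 plate t [-0.02940406  0.02845263] granite t [-0.0991124   0.10017046] z 0.05459496553746457
```

Emit:
{"name": "send_rows", "arguments": {
  "steps": [
    [0,0,0,-0.1,0.1,0,1],
    [0,0,0,-0.1,0.1,3,1],
    [0,0,0,-0.1,0.1,5.5,1],
    [0,0,0,-0.1,0.1,7,1],
    [0,0,0,-0.1,0.1,7.5,1],
    [0,0,0,-0.1,0.1,7.7,1],
    [0,0,0,-0.1,0.1,7.7,1]
  ]
}}

```text
clock: 7.88
position: [0.5363, -0.0102, 0.0457]
ee_rot: [179.9, 0.0, 77.0]
wrist_force: [0.3, -0.5, -0.9]
opening: 0.999
```

```bash
python3 go.py .5354 -.0098 .044 77; python3 -c "
from h import *
f=manip.grab_frame('scene'); save(f,'sc4.png',(180,80,420,260),3)"
```

```text
t 7.8833 p [ 0.5363 -0.0102  0.0457] rot [179.94   0.    77.04] F [ 0.31 -0.53 -0.92] op 0.999
w [0.0011 0.0001 0.0006] d [ 0.02 -0.1   0.17] n 0.048376277903479835 0.009934240513181435
```

View pics/sc4.png

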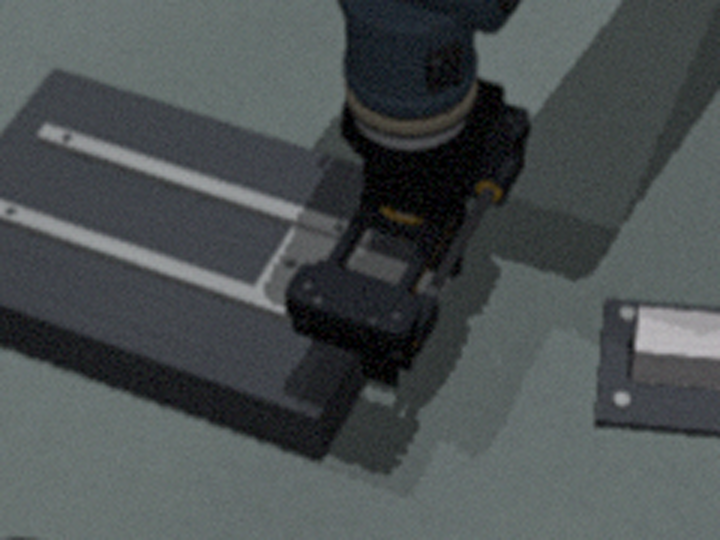

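The gripper straddles the overhanging end at about (370, 300), with its fingers past the granite edge. I'll close it now.

Emit:
{"name": "send_rows", "arguments": {
  "steps": [
    [0,0,0,0,0,0.15,1],
    [0,0,0,0,-0.05,0.15,0.2],
    [0,0,0,0,-0.05,0.15,0.2],
    [0,0,0,0,-0.05,0.15,0],
    [0,0,0,0,-0.05,0.15,-0.5],
    [0,0,0,0,-0.05,0.15,-1],
    [0,0,0,0,-0.05,0.15,-1],
    [0,0,0,0,-0.05,0.15,-1]
  ]
}}

```text
clock: 8.6
position: [0.5355, -0.0091, 0.0439]
ee_rot: [180.0, -0.0, 77.1]
wrist_force: [0.4, 0.7, 0.9]
opening: 0.634
```

Emit:
{"name": "send_rows", "arguments": {
  "steps": [
    [0,0,0,0,0,0,-1],
    [0,0,0,0,0,0,-1],
    [0,0,0,0,0,0,-1],
    [0,0,0,0,0,0,-1]
  ]
}}

```text
clock: 8.93
position: [0.5355, -0.0091, 0.0438]
ee_rot: [180.0, -0.0, 77.1]
wrist_force: [-0.2, 0.6, 1.9]
opening: 0.636
```

Emit:
{"name": "send_rows", "arguments": {
  "steps": [
    [0,0,0,0,0,-0.3,-1],
    [0,0,0,0,0,-0.8,-1],
    [0,0,0,0,0,-1.6,-1],
    [0,0,0,0,0,-2.6,-1],
    [0,0,0,0,0,-3.8,-1],
    [0,0,0,0,0,-5,-1],
    [0,0,0,0,0,-6,-1],
    [0,0,0,0,0,-6.5,-1]
  ]
}}

```text
clock: 9.6
position: [0.536, -0.0092, 0.1107]
ee_rot: [179.8, -0.0, 77.1]
wrist_force: [0.4, -0.1, -0.5]
opening: 0.633
```

```bash
python3 go.py .5354 -.0098 .11 77; python3 -c "
from h import *
f=manip.grab_frame('scene'); save(f,'sc5.png',(180,60,420,240),3); V=cloud(f)
g=manip.grab_frame('top'); save(g,'top5.png',(270,240,510,440),3); W=cloud(g)
np.save('scene5.npy',V);np.save('top5.npy',W)
p=manip.observe()['position'];print(p)
a=np.array([.2258,.9742]);b=np.array([.9742,-.2258])
for w in(V,W):
  d=w[...,:2]-p[:2];s=d@a;t=d@b;z=w[...,2]
  for s0 in(-.09,-.08,-.07,-.06,-.05,-.04,-.03):
    m=(abs(s-s0)<.005)&(abs(t)<.02)&(abs(t)>.010)&(z>.075)&(z<.14)
    print(s0,m.sum(),np.round(np.median(z[m]),4) if m.any() else '')
"
```

```text
t 9.6 p [ 0.536  -0.0092  0.1107] rot [179.85  -0.    77.11] F [ 0.43 -0.06 -0.54] op 0.633
w [ 0.0026 -0.      0.0019] d [-0.07 -0.04  0.07] n 0.026494996304715173 0.02613934645501085
[ 0.5359926  -0.00924982  0.11013678]
-0.09 43 0.1205
-0.08 34 0.1204
-0.07 6 0.1195
-0.06 0 
-0.05 0 
-0.04 0 
-0.03 0 
-0.09 0 
-0.08 0 
-0.07 0 
-0.06 0 
-0.05 0 
-0.04 0 
-0.03 0
```

View pics/sc5.png

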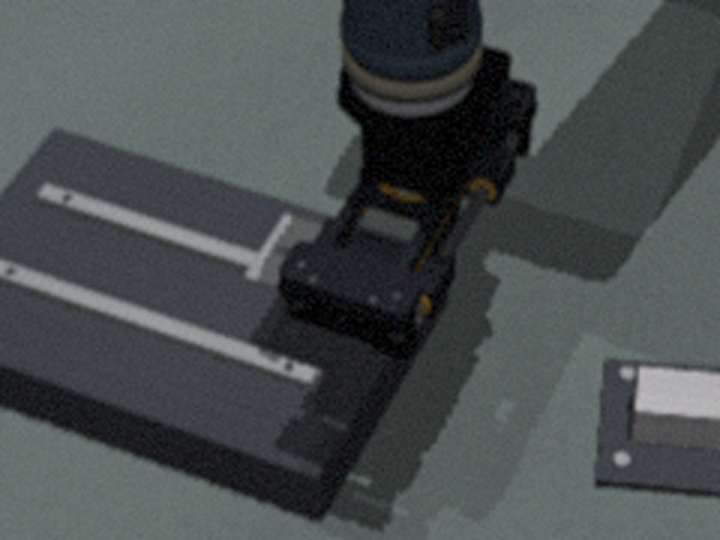

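The plate has lifted flat: its far end measures z ≈ 0.1205 against 0.120 expected, and it is clear of the granite. Carrying it to the rest now.

Emit:
{"name": "send_rows", "arguments": {
  "steps": [
    [0,0,-0.03,1.5,-0.5,0,-1],
    [0,0,-0.08,4.5,-1.6,0,-1],
    [0,0,-0.13,8,-2.8,0,-1],
    [0,0,-0.18,12,-4.1,0,-1],
    [0,0,-0.23,16,-5.5,0,-1],
    [0,0,-0.27,19.5,-6.7,0,-1],
    [0,0,-0.29,21.3,-7.3,0,-1],
    [0,0,-0.29,21.8,-7.5,0,-1]
  ]
}}

```text
clock: 10.37
position: [0.5096, 0.2235, 0.1082]
ee_rot: [-179.9, -0.0, 94.0]
wrist_force: [-0.2, 0.6, -2.1]
opening: 0.635
```

Emit:
{"name": "send_rows", "arguments": {
  "steps": [
    [0,0,0,0,0,0.5,-1],
    [0,0,0,0,0,1.5,-1],
    [0,0,0,0,0,2.5,-1],
    [0,0,0,0,0,3.5,-1],
    [0,0,0,0,0,4.3,-1],
    [0,0,0,0,0,4.7,-1],
    [0,0,0,0,0,4.7,-1],
    [0,0,0,0,0,4.7,-1]
  ]
}}

```text
clock: 11.03
position: [0.5108, 0.2197, 0.0613]
ee_rot: [-180.0, 0.0, 93.7]
wrist_force: [0.0, 0.0, -0.4]
opening: 0.634
```

```bash
python3 go.py .5114 .2203 .06 93.75; python3 -c "
from h import *
g=manip.grab_frame('top'); save(g,'top6.png',(110,260,290,410),4); W=cloud(g)
f=manip.grab_frame('scene'); save(f,'sc6.png',(330,120,510,255),4); V=cloud(f)
np.save('scene6.npy',V);np.save('top6.npy',W)"
```

```text
t 11.0333 p [0.5108 0.2197 0.0613] rot [-1.7995e+02  1.0000e-02  9.3680e+01] F [ 0.03  0.05 -0.4 ] op 0.634
w [-0.0008  0.0002 -0.0012] d [0.06 0.06 0.13] n 0.0373836641405646 0.011545123988302226
```

View pics/top6.png

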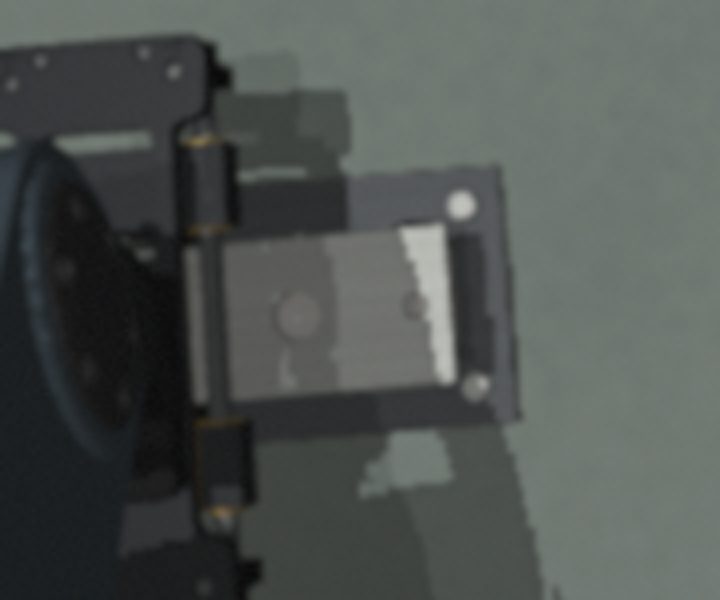

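```bash
cat > chk.py <<'E'
from h import *; import sys
k,z0,z1=sys.argv[1],float(sys.argv[2]),float(sys.argv[3])
th=np.radians(93.75);a=np.array([np.cos(th),np.sin(th)]);b=np.array([a[1],-a[0]]);c=np.array([.514,.178])
for n in('top','scene'):
  w0=np.load(n+'0.npy');w=np.load(n+k+'.npy')
  def st(w,zl,zh,um,tm,name,lab):
    d=w[...,:2]-c;u=d@a;t=d@b;z=w[...,2]
    m=(z>zl)&(z<zh)&(abs(u)<um)&(abs(t)<tm)
    r=[]
    # edges: mean over strips of the extreme
    for x,y in((t,u),(u,t)):
      lo,hi=[],[]
      rng=np.arange(-.045,.0,.005) if x is t else np.arange(-.015,.016,.005)
      for q in rng:
        mm=m&(abs(y-q)<.0025)
        if mm.sum()>5: lo.append(x[mm].min());hi.append(x[mm].max())
      r+= [np.median(lo),np.median(hi)]
    uu=np.arange(-.045,0.001,.005); tm_=[]
    for q in uu:
      mm=m&(abs(u-q)<.004); tm_.append((t[mm].min()+t[mm].max())/2 if mm.sum()>5 else np.nan)
    print(n,lab,'t',np.round(r[:2],4),'mid',round(np.mean(r[:2]),4),'u',np.round(r[2:],4),'z',round(float(np.nanmedian(z[m])),4))
  st(w0,.033,.05,.08,.045,n,'block0')
  st(w0,.003,.05,.09,.07,n,'base0')
  st(w,z0,z1,.075,.04,n,'plate')
E
python3 chk.py 6 .06 .08
```

```text
top block0 t [-0.0176  0.0173] mid -0.0002 u [-0.052   0.0474] z 0.0391
top base0 t [-0.0497  0.0499] mid 0.0001 u [-0.0726  0.0684] z 0.008
top plate t [-0.0293  0.0257] mid -0.0018 u [-0.0583  0.0356] z 0.0697
scene block0 t [-0.016   0.0207] mid 0.0023 u [-0.0477  0.0506] z 0.0408
scene base0 t [-0.067   0.0644] mid -0.0013 u [-0.085   0.0853] z 0.0105
scene plate t [-0.0278  0.0297] mid 0.0009 u [-0.0533  0.0127] z 0.0717
```

View pics/sc6.png

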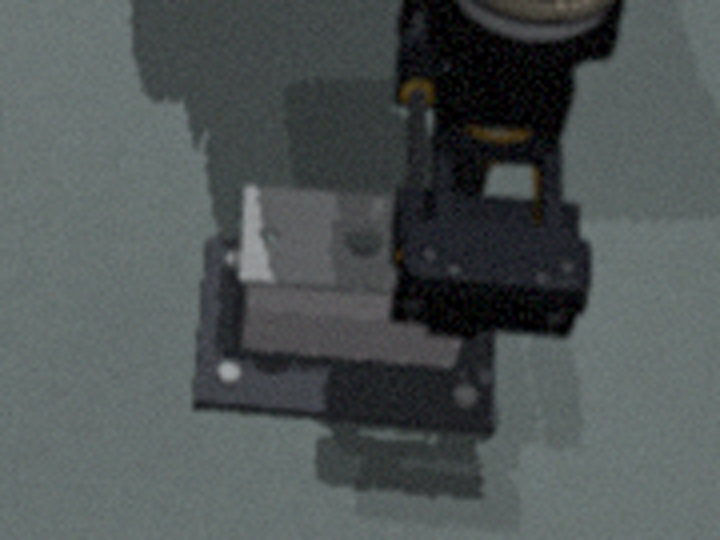

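Both cameras show the plate level over the block. It sits about 1.5 mm off in t and 1 mm in u, so I'll correct that and descend.

Emit:
{"name": "send_rows", "arguments": {
  "steps": [
    [0,0,0,0.1,0.15,0.4,-1],
    [0,0,0,0.1,0.15,1.0,-1],
    [0,0,0,0.1,0.15,1.6,-1],
    [0,0,0,0.1,0.15,2.0,-1],
    [0,0,0,0.1,0.15,2.3,-1],
    [0,0,0,0.1,0.15,2.5,-1],
    [0,0,0,0.1,0.15,2.5,-1],
    [0,0,0,0.1,0.15,2.5,-1]
  ]
}}

```text
clock: 11.8
position: [0.5122, 0.2212, 0.0366]
ee_rot: [-180.0, 0.0, 93.7]
wrist_force: [0.6, 0.1, -1.4]
opening: 0.635
```

```bash
python3 go.py .5128 .2207 .0338 93.75; python3 -c "
from h import *
np.save('top7.npy',cloud(manip.grab_frame('top')));np.save('scene7.npy',cloud(manip.grab_frame('scene')))"; python3 chk.py 7 .0425 .056 | grep plate
```

```text
t 11.8 p [0.5122 0.2212 0.0366] rot [-179.99    0.     93.73] F [ 0.57  0.09 -1.35] op 0.635
w [-0.0002  0.     -0.0004] d [-0.06  0.06  0.28] n 0.0697151182903639 0.0038708825640902064
top plate t [-0.0274  0.0274] mid -0.0 u [-0.0568  0.0366] z 0.0451
scene plate t [-0.0265  0.031 ] mid 0.0023 u [-0.0521  0.0126] z 0.0468
```

It is centred to within about 0.5 mm in both views. Setting it down slowly.

Emit:
{"name": "send_rows", "arguments": {
  "steps": [
    [0,0,0,0,0,0.08,-1],
    [0,0,0,0,0,0.14,-1],
    [0,0,0,0,0,0.2,-1],
    [0,0,0,0,0,0.24,-1],
    [0,0,0,0,0,0.24,-1],
    [0,0,0,0,0,0.24,-1]
  ]
}}

```text
clock: 12.4
position: [0.5124, 0.2213, 0.0344]
ee_rot: [180.0, -0.0, 93.7]
wrist_force: [-0.7, -0.3, -1.3]
opening: 0.634
```

Emit:
{"name": "send_rows", "arguments": {
  "steps": [
    [0,0,0,0,0,0.03,-1],
    [0,0,0,0,0,0.06,-1],
    [0,0,0,0,0,0.06,-1]
  ]
}}

```text
clock: 12.65
position: [0.5124, 0.2213, 0.0339]
ee_rot: [180.0, -0.0, 93.7]
wrist_force: [-1.2, 1.1, 0.4]
opening: 0.635
```

Emit:
{"name": "send_rows", "arguments": {
  "steps": [
    [0,0,0,0,0,0.03,-1],
    [0,0,0,0,0,0.05,-1],
    [0,0,0,0,0,0.05,-1],
    [0,0,0,0,0,0.05,-1]
  ]
}}

```text
clock: 12.98
position: [0.5124, 0.2213, 0.0339]
ee_rot: [180.0, -0.0, 93.7]
wrist_force: [-1.3, 0.7, 4.7]
opening: 0.633
```

Contact is confirmed: the force rose to +4.7 N and z stopped at 0.0339, against 0.0338 expected. Opening gradually, then retreating straight up.

Emit:
{"name": "send_rows", "arguments": {
  "steps": [
    [0,0,0,0,0,-0.02,0.3],
    [0,0,0,0,0,-0.02,0.35],
    [0,0,0,0,0,-0.02,0.5],
    [0,0,0,0,0,-0.02,0.8],
    [0,0,0,0,0,-0.02,0.9],
    [0,0,0,0,0,-0.02,0.9],
    [0,0,0,0,0,-0.02,0.9],
    [0,0,0,0,0,-0.02,0.9]
  ]
}}

```text
clock: 13.65
position: [0.5122, 0.2212, 0.0333]
ee_rot: [-180.0, 0.0, 93.7]
wrist_force: [1.0, -1.0, -0.0]
opening: 0.941
```

Emit:
{"name": "send_rows", "arguments": {
  "steps": [
    [0,0,0,0,0,-0.5,0.9],
    [0,0,0,0,0,-1.5,0.9],
    [0,0,0,0,0,-3,0.9],
    [0,0,0,0,0,-5.5,0.9],
    [0,0,0,0,0,-8.5,0.9],
    [0,0,0,2,0,-12,0.9],
    [0,0,0,5,0,-15,0.9],
    [0,0,0,8,0,-15,0.9]
  ]
}}

```text
clock: 14.32
position: [0.511, 0.3028, 0.1913]
ee_rot: [179.2, -0.2, 93.6]
wrist_force: [1.3, -0.1, 0.8]
opening: 0.951
```

Emit:
{"name": "send_rows", "arguments": {
  "steps": [
    [0,0,0,4,0,0,0.9],
    [0,0,0,8,0,0,0.9],
    [0,0,0,12,0,0,0.9],
    [0,0,0,12,0,0,0.9],
    [0,0,0,12,0,0,0.9]
  ]
}}

```text
clock: 14.73
position: [0.4984, 0.4229, 0.1842]
ee_rot: [179.9, -0.0, 94.0]
wrist_force: [-0.4, -0.1, -0.0]
opening: 0.948
```

```bash
python3 -c "
from fit import *
f=manip.grab_frame('top');np.save('top8.npy',cloud(f));save(f,'top8.png');g=manip.grab_frame('scene');np.save('scene8.npy',cloud(g))
for n in('top8','scene8'): rect(np.load(n+'.npy'),.0385,.055,(.42,.62,.08,.28),n)
print(manip.observe()['clock'])"; python3 chk.py 8 .04 .056
```

```text
top8 2711 z 0.0431 c [0.5135 0.1762] s [0.057 0.111] a 4.25
scene8 1470 z 0.0448 c [0.516  0.1804] s [0.061 0.11 ] a 4.3
14.8333
top block0 t [-0.0176  0.0173] mid -0.0002 u [-0.052   0.0474] z 0.0391
top base0 t [-0.0497  0.0499] mid 0.0001 u [-0.0726  0.0684] z 0.008
top plate t [-0.0274  0.0273] mid -0.0 u [-0.0569  0.0528] z 0.0431
scene block0 t [-0.016   0.0207] mid 0.0023 u [-0.0477  0.0506] z 0.0408
scene base0 t [-0.067   0.0644] mid -0.0013 u [-0.085   0.0853] z 0.0105
scene plate t [-0.0266  0.0305] mid 0.0019 u [-0.052   0.0572] z 0.0449
```

View pics/top8.png

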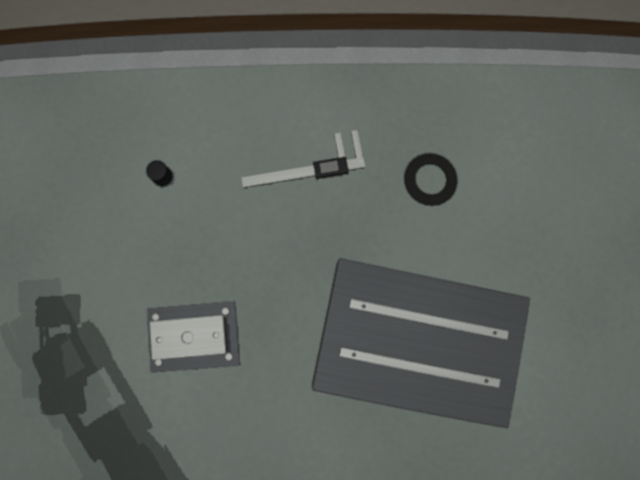

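The plate lies on the block with its middle hole at (187, 338). The caliper, ring and loupe are where they started, and the arm is clear. Handing in.

```bash
python3 -c "
from cell import manip
print(manip.close_job())"
```

```text
the job is handed in; nothing more can be done
None
```

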